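# Sort spring feet by how hard they press

### The arm

A 6-joint arm with a two-finger parallel gripper is mounted at the origin on a cart in front of the work surface, level with it; the furniture and walls round the work are solid. World frame = base frame: x ahead of the robot, y to its left, z up, the work surface at z = 0. Lengths are in m, angles in degrees, forces in N, time in s.
With the tool pointing down it reaches from about 0.4 to 0.825 m from the base axis. Payload 7 kg.
Tool frame: the origin (TCP) lies midway between the tips of the shut fingers; the grasp point (between the pads) lies hold_point_z behind it (hold_point_z is the distance from the TCP to the grasp point, in m); z points along the fingers, y is the line along which they close (so a half turn about z gives the same grasp; the last joint's range is limited). The gripper opens to 88 mm and grips with 3 to 60 N. Pads are 19 mm wide; open, the fingers measure 130 mm over their backs; the gripper's body (78 mm by 193 mm) begins 47 mm behind the grasp point.
Start: joints at [82.454, 20.546, 0.682, 0, -70.136, -16.507], TCP at [0.275, 0.616, 0.227] pointing down, gripper open.
Joint ranges: [-176.03, 176.03], [-82.01, 121.73], [-58.28, 71.71], [-173.87, 95.51], [-174.79, -0.11], [-173.66, 173.66]. Speed limits (degrees/s): [136.94, 136.94, 172.46, 180, 180, 180].

### API

Orientations are given as [roll, pitch, yaw] about the fixed x, y, z axes, in that order (R = Rz(yaw) Ry(pitch) Rx(roll)).
In Python, from plant import * gives the robot as it stands.
- The arm moves only by the tool step_arm, never from a script. Its argument "steps" is a list that holds one entry, the list of rows, each a list of 6 numbers: the shift along the tool's x, y, z scaled (see below), then the turn, a rotation vector about the tool's x, y, z scaled (see below). In form: [[[tx, ty, tz, wx, wy, wz], ...]]. A call has 1 to 20 rows; each row is the pose to reach, as a shift and turn from the pose commanded when the call began, along the tool's axes at that moment; what a row does not reach only later rows make up. The controller multiplies each number of a shift by 100 mm and each number of a turn by 0.5 rad. A row lasts 1/10 s, in which the tool goes at most 50 mm and 8.59 degrees, less where a joint would pass 70% of its speed; a pose out of reach is approached as far as the arm can. A call with a number of a shift or a turn outside -1 to 1 is refused whole. A call with a gripper value outside its range is refused whole. "jaw" is the closure in counts, from 0 (fully open) to 255 (shut), set as the call begins (left out, the last holds). The fingers move at their own pace and stop on an object; the grip force is fixed at half the most. Time passes only in rows, so rows that repeat a pose let the fingers close. It gives the time, the measured TCP pose, the force, the opening and the grip force at its end, in the units of the state.
- get_obs(): the state, without advancing time (a new reading comes with each control period).
- snapshot(name): name is "side" or "top"; returns (picture, depth): 480x640x3 uint8, red, green, blue; 480x640 float32, m along the optical axis (not along the pixel's ray), 0 where there is no reading.
- calibration(name): a dict with "mtx" (3x3 intrinsics, pixels), "rvec" (rotation vector, rad) and "tvec" (3), from world to camera coordinates, as OpenCV has them. Camera axes: x right, y down, z forward; pixel columns grow to the right and rows downward; lengths in m; the calibration is good to about 2 mm. A picture is of the moment at which its call begins. calibration takes no time and is no camera call.
- close_job(): hands the job in; it is judged then, once.
The state is a dict: "clock": time; "joint_pos": joint angles; "qvel": joint speeds; "tau": joint torques, N m; "tool_pos": TCP position; "orientation": TCP orientation; "force": force on the tool from outside, world axes, zero at the start; "moment": the same for the moment, N m; "opening": finger opening in m; "gripper_force": force on a finger pad.
Only numpy, scipy, OpenCV 4.12 (cv2) and the standard library are available. Lean on these libraries where they do the work, as an engineer would, in place of code of your own. Each camera call takes 0.05 s, during which the arm holds its last target. There are 200 camera calls.

### The job

Three look-alike spring feet for the kitchen machines stand in a rack. Going from the robot's left to its right, press each one's pad down about 6 mm with the closed fingertips, hold it there for about half a second to feel how hard it pushes back, and let it up again; never squash a pad beyond 8 mm. Then stand the softest foot upright in the round dish (it is worn out) and the firmest upright in the square tray, leave the middling one standing where it is, and do not disturb the jar, the tub and the stack of cups.

Things in the scene. Friction and masses are not known exactly. Their poses are not given: they have to be found in the camera images.
- seat_left (a point): centre of the foot that starts in the left pocket: on its axis, 26 mm above its underside. Upright, ~175 g; rubber sole 44 mm wide, metal barrel 40 mm wide from 6 to 34 mm above the underside (grip here), then a nut and a sprung black pad 30 mm wide, 7 mm thick, flat top 55 to 61 mm above the underside, differing from foot to foot. The point belongs to the rack and does not follow the foot.
- seat_middle (a point): centre of the foot that starts in the middle pocket: on its axis, 26 mm above its underside. Upright, ~175 g; rubber sole 44 mm wide, metal barrel 40 mm wide from 6 to 34 mm above the underside (grip here), then a nut and a sprung black pad 30 mm wide, 7 mm thick, flat top 55 to 61 mm above the underside, differing from foot to foot. The point belongs to the rack and does not follow the foot.
- seat_right (a point): centre of the foot that starts in the right pocket: on its axis, 26 mm above its underside. Upright, ~175 g; rubber sole 44 mm wide, metal barrel 40 mm wide from 6 to 34 mm above the underside (grip here), then a nut and a sprung black pad 30 mm wide, 7 mm thick, flat top 55 to 61 mm above the underside, differing from foot to foot. The point belongs to the rack and does not follow the foot.
- rack: grey rack, 70 x 300 x 10 mm, fixed to the table: three round pockets 49 mm wide, 4 mm deep in a row along its y, 110 mm apart. Origin at the centre of its underside. A pad stays put up to 2.5 N, then yields; at 6 mm it pushes with 4 to 12.5 N (by foot), springs back when let go, and meets its stop at 9.5 mm. The feet look alike; only their spring stiffness differs.
- tray_floor (a point): shallow square metal tray, 130 x 130 mm outside, rim 8 mm high, walls 3 mm, fixed to the table; this point is the centre of its inner floor, 3 mm above the table
- dish_floor (a point): shallow round metal dish, 130 mm across outside, rim 8 mm high, wall 3 mm, fixed to the table; this point is the centre of its inner floor, 3 mm above the table
- jar: spice jar with a black cap, 58 x 58 x 135 mm high; origin at the centre of its underside. Not part of the job.
- tub: deli tub with lid, 76 mm across, 78 mm high; origin at the centre of its underside. Not part of the job.
- cups: stack of white paper portion cups, 60 mm across, 61 mm high; origin at the centre of its underside. Not part of the job.
Not all that is in view belongs to the job. Leave any orange look-alike of the part that bears dish_floor alone.

How it is judged (in metres and radians):
On the way, in this order (a step that is already met when the one before it is completed fails the run):
1. the left foot's pad is held pressed 4.5 to 8.5 mm down (((horizontal distance between foot_1_centre and seat_left below 0.02 m and value of joint foot_1_pad between 0.0045 and 0.0085 m) or (horizontal distance between foot_2_centre and seat_left below 0.02 m and value of joint foot_2_pad between 0.0045 and 0.0085 m) or (horizontal distance between foot_3_centre and seat_left below 0.02 m and value of joint foot_3_pad between 0.0045 and 0.0085 m))), for 0.3 s.
2. then the middle foot's pad likewise (((horizontal distance between foot_1_centre and seat_middle below 0.02 m and value of joint foot_1_pad between 0.0045 and 0.0085 m) or (horizontal distance between foot_2_centre and seat_middle below 0.02 m and value of joint foot_2_pad between 0.0045 and 0.0085 m) or (horizontal distance between foot_3_centre and seat_middle below 0.02 m and value of joint foot_3_pad between 0.0045 and 0.0085 m))), for 0.3 s.
3. then the right foot's pad likewise (((horizontal distance between foot_1_centre and seat_right below 0.02 m and value of joint foot_1_pad between 0.0045 and 0.0085 m) or (horizontal distance between foot_2_centre and seat_right below 0.02 m and value of joint foot_2_pad between 0.0045 and 0.0085 m) or (horizontal distance between foot_3_centre and seat_right below 0.02 m and value of joint foot_3_pad between 0.0045 and 0.0085 m))), for 0.3 s.
At the end, for the whole second after the job is handed in: the softest foot stands upright (within 0.1 rad) on the floor of the round dish and the firmest on the floor of the square tray, the third foot stands upright within 30 mm of its start, all at rest and released (horizontal distance between foot_3_centre and dish_floor below 0.045 m and z of foot_3_centre in the frame of dish_floor between 0.022 and 0.03 m and angle between each of foot_3_centre, foot_2_centre, foot_1_centre's own z axis and vertical below 0.1 rad and horizontal distance between foot_2_centre and tray_floor below 0.058 m and z of foot_2_centre in the frame of tray_floor between 0.022 and 0.03 m and distance of foot_1_centre from where it was at the start of the episode below 0.03 m and linear speed of each of foot_1, foot_2, foot_3 below 0.02 m/s); the robot touches nothing.
It fails at once if a pad is squashed more than 8.8 mm (value of joint any of foot_1_pad, foot_2_pad, foot_3_pad above 0.0088 m).
It fails at once if the fingers push on a pad with more than 22 N (contact force between the fingers and foot_1_pad above 22 N or contact force between the fingers and foot_2_pad above 22 N or contact force between the fingers and foot_3_pad above 22 N).
It fails at once if the jar, tub or stack of cups is moved more than 20 mm or toppled (distance of any of jar, tub, cups from where it was at the start of the episode above 0.02 m or angle between any of jar, tub, cups's own z axis and vertical above 0.3 rad).
It also fails if it takes over 72 s, if anything falls off the work surface, if the arm or the gripper's body presses on something with over 40 N, if the wrist force passes 120 N, or if a joint passes its speed limit or range.

## Working session

There is one attempt and no reset: what is moved stays moved. The work goes in short steps, Python scripts to look and compute and a tool call to move; the robot and the scene stay as the last step left them, time stands still between calls to the robot, and variables do not carry over. Pictures are saved under pics/ and viewed, at most 10 in all, crops included, and the job is handed in when it is done.

Besides the shell and the picture viewer there is one more tool, called after ">>>" as a command line: name --argument value ..., lists and objects as JSON in quotes. step_arm: Moves the arm, as the interface text tells. Its arguments: {"type":"object","properties":{"steps":{"type":"array","items":{"type":"array","items":{"type":"array","items":{"type":"number","minimum":-1,"maximum":1}}}},"jaw":{"type":"number"}},"required":["steps"]}

```bash
mkdir -p pics
python3 - <<'E'
from plant import *
import cv2,numpy as np
o=get_obs();print(o)
for n in("top","side"):
    p,d=snapshot(n);cv2.imwrite(f"pics/{n}0.png",p[:,:,::-1]);np.savez(f"{n}0.npz",p=p,d=d)
    c=calibration(n);R=cv2.Rodrigues(np.array(c["rvec"]))[0];print(n,c["mtx"],-R.T@np.ravel(c["tvec"]),R[2])
E
```

```text
{'clock': 0.0, 'joint_pos': array([ 8.24543831e+01,  2.05912797e+01,  6.33158487e-01, -1.97813853e-02,
       -7.01378993e+01, -1.65051001e+01]), 'qvel': array([-0.03838051,  0.05412464,  0.00528339, -0.0462421 , -0.06431064,
        0.01058572]), 'tau': array([ 2.21019204e-04, -5.82716596e+01,  2.93053347e+01,  6.99751407e+00,
        6.99750308e-03, -1.34531742e-04]), 'tool_pos': array([0.27493698, 0.61591329, 0.22562086]), 'orientation': array([ 1.79902653e+02, -9.45257529e-03, -2.40574455e+01]), 'force': array([ 0.03090219,  0.29343335, -0.12574804]), 'moment': array([ 0.03467148, -0.00544811,  0.00321155]), 'gripper_force': 0.0, 'opening': 0.08765461000857945}
top [[487.85942735   0.         318.10883628]
 [  0.         487.85942735 238.45625908]
 [  0.           0.           1.        ]] [0.39371854 0.09644408 1.51247389] [ 0.10782594  0.00706038 -0.99414472]
side [[599.69143991   0.         324.27556702]
 [  0.         599.69143991 240.48420101]
 [  0.           0.           1.        ]] [ 0.20091107 -1.02892199  0.91959334] [ 0.2538514   0.76511386 -0.59174339]
```

View pics/top0.png

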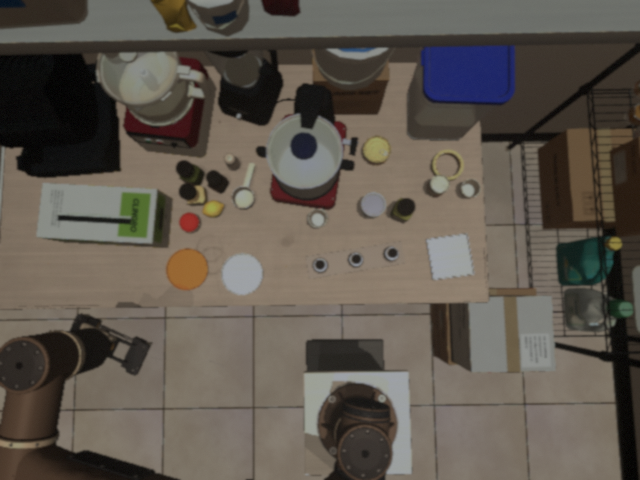

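View pics/side0.png

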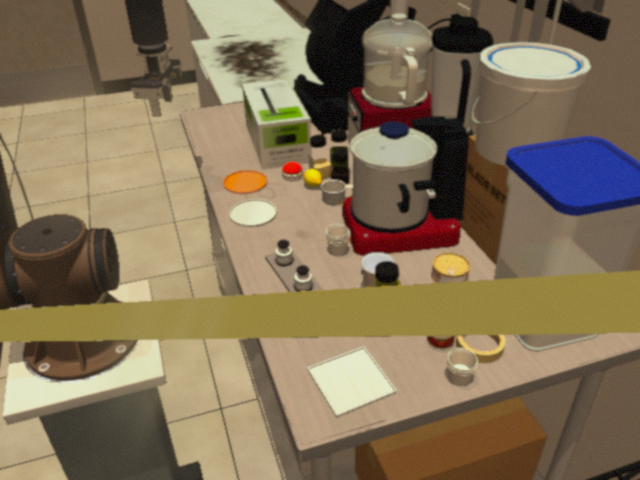

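The top view shows the three feet at about (320,265), (356,259) and (392,254). The square tray is at (450,257). There are two round dishes: a white/metal one at (242,274) and an orange one at (187,269). The orange one is the look-alike, so the target is (242,274). The side view has a bar across the rack's right end. Next I measure and take one crop to confirm.

```bash
cat > h.py <<'E'
import numpy as np,cv2
from plant import *
def ray(n,uv,z):
    c=calibration(n);R=cv2.Rodrigues(np.array(c["rvec"]))[0];C=-R.T@np.ravel(c["tvec"])
    d=R.T@np.linalg.inv(c["mtx"])@np.array([uv[0],uv[1],1.]);return C+d*(z-C[2])/d[2]
def pix(n,P):
    c=calibration(n);return cv2.projectPoints(np.array(P,float).reshape(-1,3),np.array(c["rvec"]),np.array(c["tvec"]),np.array(c["mtx"]),None)[0].reshape(-1,2)
def pt(n,uv,d):
    c=calibration(n);R=cv2.Rodrigues(np.array(c["rvec"]))[0]
    return R.T@(np.linalg.inv(c["mtx"])@np.array([uv[0],uv[1],1.])*d-np.ravel(c["tvec"]))
E
python3 - <<'E'
from h import *
f=np.load("top0.npz");p=f["p"];d=f["d"];g=p.max(2)
for nm,(u,v) in dict(L=(320,265),M=(356,259),R=(392,254)).items():
    w=g[v-12:v+13,u-12:u+13];m=(w<60).astype(np.uint8)
    n,l,s,c=cv2.connectedComponentsWithStats(m)
    for i in range(1,n):
        if s[i,4]>8:
            q=c[i]+[u-12,v-12];dd=d[int(round(q[1])),int(round(q[0]))];print(nm,q,s[i],ray("top",q,.064).round(4),pt("top",q,dd).round(3))
hsv=cv2.cvtColor(p,cv2.COLOR_RGB2HSV);m=((hsv[...,1]<60)&(hsv[...,2]>150)).astype(np.uint8)
n,l,s,c=cv2.connectedComponentsWithStats(m)
for i in range(1,n):
    if 500<s[i,4]<4000 and 180<c[i][1]<310:
        k=cv2.minAreaRect(max(cv2.findContours((l==i).astype(np.uint8),0,2)[0],key=len))
        print(k,s[i],ray("top",k[0],.008).round(4))
for nm,q in dict(jar=(403,210),tub=(373,205),cups317=(317,219),cup243=(243,198),cup438=(438,185),yel=(376,150)).items(): print(nm,pt("top",q,d[q[1],q[0]]).round(3))
# table-height map of tall points near work
im=cv2.resize(p[170:310,160:490],None,fx=2.4,fy=2.4,interpolation=cv2.INTER_CUBIC);cv2.imwrite("pics/c1.png",im[:,:,::-1])
E
```

```text
L [319.75609756 264.        ] [ 9  8  7  7 41] [0.4745 0.103  0.064 ] [0.475 0.103 0.059]
M [356.  258.5] [ 9  8  7  8 44] [ 0.4891 -0.005   0.064 ] [ 0.49  -0.005  0.057]
R [392.11627907 252.44186047] [ 9  7  7  8 43] [ 0.5055 -0.1127  0.064 ] [ 0.506 -0.114  0.054]
((449.3783874511719, 256.270263671875), (40.113346099853516, 38.798152923583984), 80.53767395019531) [ 428  235   44   44 1499] [ 0.4953 -0.2967  0.008 ]
((241.90003967285156, 273.70001220703125), (38.013153076171875, 38.9075813293457), 26.56505012512207) [ 223  255   39   40 1194] [0.4514 0.3436 0.008 ]
jar [ 0.621 -0.137  0.134]
tub [ 0.647 -0.058  0.079]
cups317 [0.616 0.11  0.021]
cup243 [ 0.69   0.342 -0.   ]
cup438 [ 0.708 -0.258  0.062]
yel [ 0.828 -0.077  0.033]
```

View pics/c1.png

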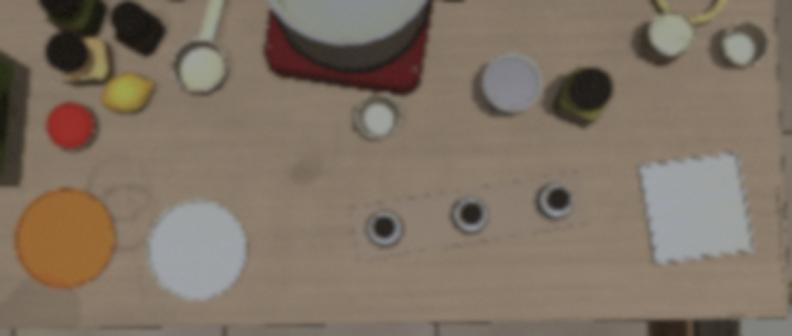

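The crop confirms the white round dish at crop (198,250) and the orange look-alike at (66,238). The feet are at (384,228), (470,214) and (557,199). I will use tool yaw −30° throughout, because it keeps the gripper body clear of the neighbouring feet, the jar and the tub.

>>> step_arm --steps '[[[0.25,0.25,0,0,0,0.1],[0.5,0.5,0,0,0,0.21],[0.5,0.5,0,0,0,0.21]]]' --jaw 255

```text
clock: 0.4
tool_pos: [0.3012, 0.547, 0.2266]
orientation: [179.9, -0.0, -30.3]
force: [0.9, -0.3, 0.8]
opening: 0.0691
gripper_force: 0.0
```

```bash
cat >> h.py <<'E'
def go(x,y,z):
    o=get_obs();P=np.array(o["tool_pos"])
    from scipy.spatial.transform import Rotation as Ro
    R=Ro.from_euler("xyz",o["orientation"],degrees=True)
    D=Ro.from_euler("xyz",[180,0,-30],degrees=True)
    print("t",o["clock"],P.round(4),"rpy",np.round(o["orientation"],2),"F",np.round(o["force"],2),"| shift/100mm",(R.inv().apply(np.array([x,y,z])-P)*10).round(3),"turn",((R.inv()*D).as_rotvec()/.5).round(3))
E
python3 -c "
from h import *
import plant
print([ (k,getattr(plant,k)) for k in dir(plant) if 'hold' in k.lower()],get_obs()['opening'])
go(.4745,.103,.12)"
```

```text
[('hold_point_z', 0.0188)] 0.06914807889001671
t 0.4 [0.3012 0.547  0.2266] rpy [179.92  -0.   -30.28] F [ 0.86 -0.25  0.82] | shift/100mm [3.735 2.959 1.071] turn [ 0.003 -0.    -0.01 ]
```

>>> step_arm --steps '[[[0.33,0.27,0,0,0,0],[0.67,0.53,0,0,0,0],[1,0.8,0,0,0,0]]]'

```text
clock: 0.7
tool_pos: [0.347, 0.4297, 0.2261]
orientation: [180.0, -0.0, -30.0]
force: [0.2, 0.0, 0.6]
opening: 0.0454
gripper_force: 0.0
```

>>> step_arm --steps '[[[0.33,0.27,0,0,0,0],[0.67,0.53,0,0,0,0],[1,0.8,0,0,0,0]]]'

```text
clock: 1.0
tool_pos: [0.3936, 0.3101, 0.2265]
orientation: [180.0, 0.0, -30.0]
force: [0.7, -0.7, 0.2]
opening: 0.021
gripper_force: 0.0
```

>>> step_arm --steps '[[[0.33,0.27,0,0,0,0],[0.67,0.53,0,0,0,0],[1,0.8,0,0,0,0]]]'

```text
clock: 1.3
tool_pos: [0.4401, 0.1909, 0.2266]
orientation: [-180.0, 0.0, -30.0]
force: [1.5, 0.1, 0.6]
opening: 0.0014
gripper_force: 0.0
```

>>> step_arm --steps '[[[0.33,0.27,0.3,0,0,0],[0.6,0.46,0.6,0,0,0],[0.735,0.56,0.9,0,0,0],[0.735,0.56,1.0,0,0,0],[0.735,0.56,1.0,0,0,0],[0.735,0.56,1.0,0,0,0]]]'

```text
clock: 1.9
tool_pos: [0.4759, 0.1079, 0.1274]
orientation: [-180.0, -0.0, -30.0]
force: [-0.6, 0.2, 0.7]
opening: 0.0004
gripper_force: 0.0
```

Run:
```python
from h import *
go(.4745,.103,.075);print(get_obs()["opening"])
ims=[]
for n in("top","side"):
    p,d=snapshot(n);q=pix(n,[.4745,.103,.07])[0].astype(int)
    c=p[q[1]-40:q[1]+40,q[0]-50:q[0]+50];ims.append(cv2.resize(c,None,fx=4,fy=4,interpolation=cv2.INTER_CUBIC))
    print(n,q)
cv2.imwrite("pics/c2.png",np.hstack(ims)[:,:,::-1])
```

```text
t 1.9 [0.4759 0.1079 0.1274] rpy [-1.7997e+02 -4.0000e-02 -3.0020e+01] F [-0.59  0.22  0.67] | shift/100mm [0.012 0.049 0.524] turn [-0.001 -0.001 -0.001]
0.0003919826516972952
top [319 263]
side [283 240]
```

View pics/c2.png

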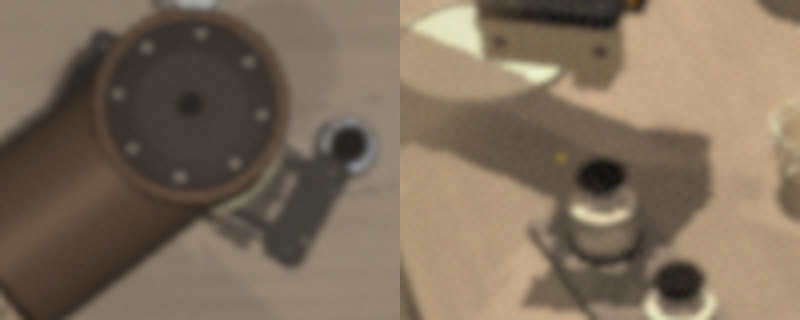

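Run:
```python
from h import *
P=get_obs()["tool_pos"];print([((pix("side",[P[0],P[1],P[2]+h])[0]-[233,200])*4).round() for h in(0,.03,.06)])
# finger extents +-21 mm along tool y
y=np.array([-.5,-.866,0]);print([((pix("side",P+s*y*.021)[0]-[233,200])*4).round() for s in(-1,1)])
p,d=snapshot("side");c=p[140:260,225:365];cv2.imwrite("pics/c3.png",cv2.resize(c,None,fx=5,fy=5,interpolation=cv2.INTER_CUBIC)[:,:,::-1])
```

```text
[array([199.,  76.]), array([196.,  33.]), array([193., -11.])]
[array([208.,  56.]), array([190.,  96.])]
```

View pics/c3.png

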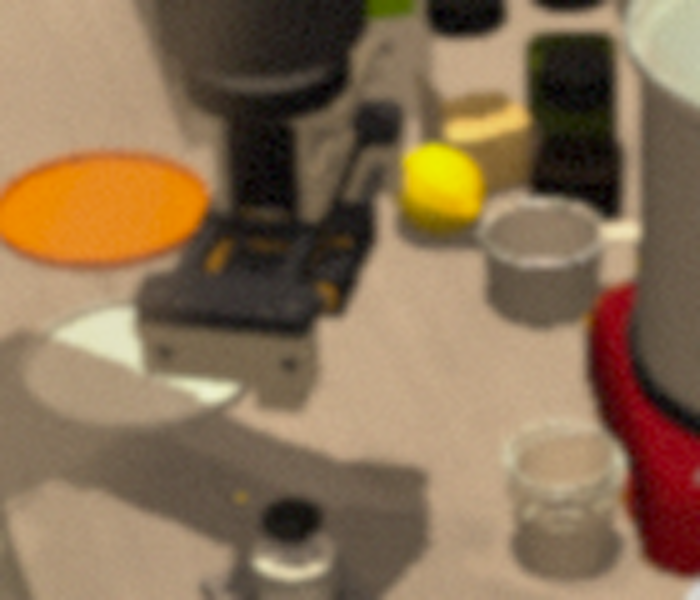

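>>> step_arm --steps '[[[0.012,0.048,0.2,0,0,0],[0.012,0.048,0.4,0,0,0],[0.012,0.048,0.5,0,0,0],[0.012,0.048,0.55,0,0,0],[0.012,0.048,0.55,0,0,0],[0.012,0.048,0.55,0,0,0]]]'

```text
clock: 2.65
tool_pos: [0.4745, 0.1027, 0.0723]
orientation: [-180.0, -0.0, -30.0]
force: [0.6, -0.2, -0.2]
opening: 0.0007
gripper_force: 0.0
```

```bash
python3 -c "
from h import *
go(.4745,.103,.062)"
```

```text
t 2.65 [0.4745 0.1027 0.0723] rpy [-1.7995e+02 -4.0000e-02 -3.0040e+01] F [ 0.56 -0.25 -0.16] | shift/100mm [-0.002 -0.002  0.103] turn [-0.002 -0.001 -0.001]
```

>>> step_arm --steps '[[[0,0,0.02,0,0,0],[0,0,0.04,0,0,0],[0,0,0.04,0,0,0],[0,0,0.04,0,0,0]]]'

```text
clock: 3.05
tool_pos: [0.474, 0.1023, 0.0677]
orientation: [-180.0, -0.0, -30.1]
force: [0.1, -0.3, -1.1]
opening: 0.0005
gripper_force: 0.0
```

>>> step_arm --steps '[[[0,0,0.01,0,0,0],[0,0,0.01,0,0,0],[0,0,0.01,0,0,0]]]'

```text
clock: 3.35
tool_pos: [0.474, 0.1023, 0.0666]
orientation: [180.0, 0.0, -30.1]
force: [-0.9, 0.3, -1.4]
opening: 0.0005
gripper_force: 0.0
```

>>> step_arm --steps '[[[0,0,0.01,0,0,0],[0,0,0.01,0,0,0],[0,0,0.01,0,0,0]]]'

```text
clock: 3.65
tool_pos: [0.474, 0.1023, 0.0655]
orientation: [180.0, -0.0, -30.1]
force: [-0.1, 0.1, -0.4]
opening: -0.0002
gripper_force: 0.0
```

>>> step_arm --steps '[[[0,0,0.01,0,0,0],[0,0,0.01,0,0,0],[0,0,0.01,0,0,0]]]'

```text
clock: 3.95
tool_pos: [0.4739, 0.1023, 0.0645]
orientation: [180.0, 0.0, -30.1]
force: [-0.2, 0.6, -0.3]
opening: 0.0008
gripper_force: 0.0
```

>>> step_arm --steps '[[[0,0,0.01,0,0,0],[0,0,0.01,0,0,0],[0,0,0.01,0,0,0]]]'

```text
clock: 4.25
tool_pos: [0.474, 0.1023, 0.0636]
orientation: [-180.0, -0.0, -30.1]
force: [0.7, 0.4, 0.1]
opening: 0.0003
gripper_force: 0.1
```

>>> step_arm --steps '[[[0,0,0.01,0,0,0],[0,0,0.01,0,0,0],[0,0,0.01,0,0,0]]]'

```text
clock: 4.55
tool_pos: [0.4741, 0.1023, 0.0627]
orientation: [-180.0, -0.0, -30.1]
force: [-0.4, 0.0, 5.0]
opening: 0.0004
gripper_force: 1.8
```

>>> step_arm --steps '[[[0,0,0.01,0,0,0],[0,0,0.01,0,0,0],[0,0,0.01,0,0,0]]]'

```text
clock: 4.85
tool_pos: [0.4741, 0.1023, 0.0617]
orientation: [-180.0, -0.0, -30.1]
force: [-1.2, 0.7, 4.4]
opening: 0.0004
gripper_force: 2.6
```

>>> step_arm --steps '[[[0,0,0.01,0,0,0],[0,0,0.01,0,0,0],[0,0,0.01,0,0,0]]]'

```text
clock: 5.15
tool_pos: [0.4741, 0.1023, 0.0608]
orientation: [-180.0, -0.0, -30.1]
force: [-0.9, -0.3, 6.9]
opening: 0.0004
gripper_force: 3.3
```

>>> step_arm --steps '[[[0,0,0.01,0,0,0],[0,0,0.02,0,0,0],[0,0,0.035,0,0,0],[0,0,0.035,0,0,0],[0,0,0.035,0,0,0],[0,0,0.035,0,0,0]]]'

```text
clock: 5.75
tool_pos: [0.4742, 0.1023, 0.0577]
orientation: [-180.0, -0.0, -30.0]
force: [-3.2, -0.4, 11.7]
opening: 0.0005
gripper_force: 5.8
```

>>> step_arm --steps '[[[0,0,0,0,0,0]]]'

```text
clock: 5.85
tool_pos: [0.4742, 0.1023, 0.0577]
orientation: [-180.0, -0.0, -30.0]
force: [-3.7, -0.2, 10.9]
opening: 0.0004
gripper_force: 5.8
```

>>> step_arm --steps '[[[0,0,0,0,0,0]]]'

```text
clock: 5.95
tool_pos: [0.4742, 0.1023, 0.0577]
orientation: [-180.0, -0.0, -30.0]
force: [-2.7, -0.4, 11.4]
opening: 0.0001
gripper_force: 5.8
```

>>> step_arm --steps '[[[0,0,0,0,0,0]]]'

```text
clock: 6.05
tool_pos: [0.4742, 0.1023, 0.0577]
orientation: [-180.0, -0.0, -30.0]
force: [-2.8, -0.6, 11.0]
opening: 0.0006
gripper_force: 5.8
```

>>> step_arm --steps '[[[0,0,0,0,0,0]]]'

```text
clock: 6.15
tool_pos: [0.4742, 0.1023, 0.0577]
orientation: [-180.0, -0.0, -30.0]
force: [-3.4, 0.3, 11.6]
opening: 0.0003
gripper_force: 5.8
```

>>> step_arm --steps '[[[0,0,0,0,0,0]]]'

```text
clock: 6.25
tool_pos: [0.4742, 0.1023, 0.0577]
orientation: [-180.0, -0.0, -30.0]
force: [-3.7, -1.4, 12.6]
opening: 0.0006
gripper_force: 5.8
```

>>> step_arm --steps '[[[0,0,-0.05,0,0,0],[0,0,-0.25,0,0,0],[0,0,-0.3,0,0,0],[0,0,-0.3,0,0,0]]]'

```text
clock: 6.65
tool_pos: [0.4743, 0.1026, 0.0875]
orientation: [-179.9, -0.0, -30.1]
force: [0.4, 0.2, 0.5]
opening: 0.0003
gripper_force: 0.0
```

```bash
python3 -c "
from h import *
go(.4891,-.005,.072)"
```

```text
t 6.65 [0.4743 0.1026 0.0875] rpy [-1.7991e+02 -3.0000e-02 -3.0070e+01] F [0.36 0.23 0.46] | shift/100mm [0.667 0.857 0.154] turn [-0.003 -0.001 -0.003]
```

>>> step_arm --steps '[[[0.3,0.38,0,0,0,0],[0.55,0.7,0,0,0,0],[0.667,0.857,0,0,0,0],[0.667,0.857,0.1,0,0,0],[0.667,0.857,0.17,0,0,0],[0.667,0.857,0.17,0,0,0]]]'

```text
clock: 7.25
tool_pos: [0.4876, -0.0052, 0.0683]
orientation: [179.9, 0.1, -30.1]
force: [0.1, 0.6, -0.2]
opening: 0.0004
gripper_force: 0.0
```

>>> step_arm --steps '[[[0,0,0.02,0,0,0],[0,0,0.02,0,0,0],[0,0,0.02,0,0,0]]]'

```text
clock: 7.55
tool_pos: [0.4889, -0.0048, 0.0682]
orientation: [-180.0, -0.0, -30.0]
force: [1.6, 0.3, 0.3]
opening: 0.0001
gripper_force: 0.0
```

>>> step_arm --steps '[[[0,0,0.01,0,0,0],[0,0,0.01,0,0,0]]]'

```text
clock: 7.75
tool_pos: [0.4888, -0.0052, 0.0671]
orientation: [-180.0, -0.0, -30.1]
force: [0.1, -0.0, 0.2]
opening: 0.0005
gripper_force: 0.0
```

>>> step_arm --steps '[[[0,0,0.01,0,0,0],[0,0,0.01,0,0,0]]]'

```text
clock: 7.95
tool_pos: [0.4887, -0.0053, 0.066]
orientation: [180.0, 0.0, -30.1]
force: [0.2, -0.1, 0.1]
opening: 0.0002
gripper_force: 0.0
```

>>> step_arm --steps '[[[0,0,0.01,0,0,0],[0,0,0.01,0,0,0]]]'

```text
clock: 8.15
tool_pos: [0.4887, -0.0054, 0.0649]
orientation: [180.0, 0.0, -30.1]
force: [-0.3, -0.2, -0.4]
opening: 0.0001
gripper_force: 0.0
```

>>> step_arm --steps '[[[0,0,0.01,0,0,0],[0,0,0.01,0,0,0]]]'

```text
clock: 8.35
tool_pos: [0.4886, -0.0054, 0.0639]
orientation: [180.0, 0.0, -30.1]
force: [0.3, 0.6, -0.0]
opening: 0.0004
gripper_force: 0.0
```

>>> step_arm --steps '[[[0,0,0.01,0,0,0],[0,0,0.01,0,0,0],[0,0,0.01,0,0,0]]]'

```text
clock: 8.65
tool_pos: [0.4888, -0.0053, 0.063]
orientation: [180.0, 0.0, -30.1]
force: [-0.1, -0.6, 0.3]
opening: 0.0004
gripper_force: 0.0
```

>>> step_arm --steps '[[[0,0,0.01,0,0,0],[0,0,0.01,0,0,0],[0,0,0.01,0,0,0]]]'

```text
clock: 8.95
tool_pos: [0.4887, -0.0053, 0.062]
orientation: [180.0, 0.0, -30.1]
force: [-0.1, -0.8, -1.2]
opening: 0.0002
gripper_force: 0.0
```

>>> step_arm --steps '[[[0,0,0.01,0,0,0],[0,0,0.01,0,0,0],[0,0,0.01,0,0,0]]]'

```text
clock: 9.25
tool_pos: [0.4889, -0.0053, 0.0612]
orientation: [-180.0, -0.0, -30.1]
force: [-0.2, -0.4, 2.5]
opening: 0.0007
gripper_force: 1.3
```

>>> step_arm --steps '[[[0,0,0.01,0,0,0],[0,0,0.01,0,0,0],[0,0,0.01,0,0,0]]]'

```text
clock: 9.55
tool_pos: [0.4889, -0.0053, 0.0602]
orientation: [-180.0, -0.0, -30.1]
force: [-0.8, -0.1, 3.2]
opening: 0.0005
gripper_force: 1.7
```

>>> step_arm --steps '[[[0,0,0.015,0,0,0],[0,0,0.03,0,0,0],[0,0,0.048,0,0,0],[0,0,0.048,0,0,0],[0,0,0.048,0,0,0]]]'

```text
clock: 10.05
tool_pos: [0.4889, -0.0053, 0.0554]
orientation: [-180.0, -0.0, -30.1]
force: [-1.5, -0.3, 7.5]
opening: 0.0005
gripper_force: 3.6
```

>>> step_arm --steps '[[[0,0,0,0,0,0],[0,0,0,0,0,0],[0,0,0,0,0,0]]]'

```text
clock: 10.35
tool_pos: [0.4889, -0.0053, 0.0555]
orientation: [-180.0, -0.0, -30.1]
force: [-1.3, 0.3, 7.4]
opening: 0.0006
gripper_force: 3.6
```

>>> step_arm --steps '[[[0,0,0,0,0,0],[0,0,0,0,0,0],[0,0,0,0,0,0]]]'

```text
clock: 10.65
tool_pos: [0.4889, -0.0053, 0.0555]
orientation: [-180.0, -0.0, -30.1]
force: [-2.0, 0.8, 6.9]
opening: 0.0004
gripper_force: 3.6
```

>>> step_arm --steps '[[[0,0,-0.05,0,0,0],[0,0,-0.25,0,0,0],[0,0,-0.3,0,0,0],[0,0,-0.3,0,0,0],[0,0,-0.3,0,0,0]]]'

```text
clock: 11.15
tool_pos: [0.4883, -0.0054, 0.0847]
orientation: [180.0, 0.0, -30.1]
force: [-0.7, -0.3, 0.0]
opening: 0.0003
gripper_force: 0.0
```

```bash
python3 -c "
from h import *
go(.5055,-.1132,.068)"
```

```text
t 11.15 [ 0.4883 -0.0054  0.0847] rpy [ 1.7999e+02  3.0000e-02 -3.0090e+01] F [-0.74 -0.31  0.01] | shift/100mm [0.689 0.847 0.167] turn [ 0.     0.001 -0.003]
```

>>> step_arm --steps '[[[0.3,0.38,0,0,0,0],[0.55,0.7,0,0,0,0],[0.687,0.847,0,0,0,0],[0.687,0.847,0.1,0,0,0],[0.687,0.847,0.16,0,0,0],[0.687,0.847,0.16,0,0,0],[0.687,0.847,0.16,0,0,0]]]'

```text
clock: 11.85
tool_pos: [0.5054, -0.1124, 0.0688]
orientation: [180.0, 0.1, -30.0]
force: [1.3, -0.1, -0.6]
opening: 0.0005
gripper_force: 0.0
```

>>> step_arm --steps '[[[0,0,0.01,0,0,0],[0,0,0.01,0,0,0],[0,0,0.01,0,0,0]]]'

```text
clock: 12.15
tool_pos: [0.5059, -0.1127, 0.0685]
orientation: [-180.0, -0.0, -30.0]
force: [-0.4, 0.5, 0.1]
opening: 0.0003
gripper_force: 0.0
```

>>> step_arm --steps '[[[0,0,0.01,0,0,0],[0,0,0.01,0,0,0],[0,0,0.01,0,0,0]]]'

```text
clock: 12.45
tool_pos: [0.5057, -0.113, 0.0673]
orientation: [-180.0, -0.0, -30.1]
force: [-0.4, -0.1, 0.6]
opening: 0.0006
gripper_force: 0.0
```

>>> step_arm --steps '[[[0,0,0.01,0,0,0],[0,0,0.01,0,0,0],[0,0,0.01,0,0,0]]]'

```text
clock: 12.75
tool_pos: [0.5057, -0.1131, 0.0662]
orientation: [180.0, 0.0, -30.1]
force: [-0.3, -0.3, 0.0]
opening: 0.0005
gripper_force: 0.0
```

>>> step_arm --steps '[[[0,0,0.01,0,0,0],[0,0,0.01,0,0,0],[0,0,0.01,0,0,0]]]'

```text
clock: 13.05
tool_pos: [0.5057, -0.1131, 0.0652]
orientation: [180.0, 0.0, -30.1]
force: [-0.1, 0.5, 0.1]
opening: 0.0004
gripper_force: 0.0
```

>>> step_arm --steps '[[[0,0,0.01,0,0,0],[0,0,0.01,0,0,0],[0,0,0.01,0,0,0]]]'

```text
clock: 13.35
tool_pos: [0.5058, -0.1131, 0.0642]
orientation: [180.0, 0.0, -30.1]
force: [0.2, -0.0, -0.3]
opening: 0.0006
gripper_force: 0.0
```

>>> step_arm --steps '[[[0,0,0.01,0,0,0],[0,0,0.01,0,0,0],[0,0,0.01,0,0,0]]]'

```text
clock: 13.65
tool_pos: [0.5057, -0.1131, 0.0632]
orientation: [180.0, 0.0, -30.1]
force: [0.1, 0.9, -0.5]
opening: 0.0004
gripper_force: 0.0
```

>>> step_arm --steps '[[[0,0,0.01,0,0,0],[0,0,0.01,0,0,0],[0,0,0.01,0,0,0]]]'

```text
clock: 13.95
tool_pos: [0.5057, -0.113, 0.0622]
orientation: [180.0, 0.0, -30.1]
force: [0.3, 0.8, -0.9]
opening: 0.0004
gripper_force: 0.0
```

>>> step_arm --steps '[[[0,0,0.01,0,0,0],[0,0,0.01,0,0,0],[0,0,0.01,0,0,0]]]'

```text
clock: 14.25
tool_pos: [0.5059, -0.1131, 0.0614]
orientation: [-180.0, -0.0, -30.1]
force: [-1.4, -0.4, 2.5]
opening: 0.0006
gripper_force: 1.2
```

>>> step_arm --steps '[[[0,0,0.02,0,0,0],[0,0,0.04,0,0,0],[0,0,0.058,0,0,0],[0,0,0.058,0,0,0],[0,0,0.058,0,0,0]]]'

```text
clock: 14.75
tool_pos: [0.5059, -0.113, 0.0555]
orientation: [180.0, -0.0, -30.1]
force: [-0.6, -0.1, 3.9]
opening: 0.0003
gripper_force: 2.1
```

>>> step_arm --steps '[[[0,0,0,0,0,0],[0,0,0,0,0,0],[0,0,0,0,0,0]]]'

```text
clock: 15.05
tool_pos: [0.5059, -0.113, 0.0556]
orientation: [-180.0, -0.0, -30.1]
force: [-0.1, -0.0, 4.7]
opening: 0.0004
gripper_force: 2.1
```

>>> step_arm --steps '[[[0,0,0,0,0,0],[0,0,0,0,0,0],[0,0,0,0,0,0]]]'

```text
clock: 15.35
tool_pos: [0.5059, -0.113, 0.0555]
orientation: [-180.0, -0.0, -30.1]
force: [-0.5, 0.5, 5.3]
opening: 0.0004
gripper_force: 2.1
```

>>> step_arm --steps '[[[0,0,-0.05,0,0,0],[0,0,-0.3,0,0,0],[0,0,-0.6,0,0,0],[0,0,-0.6,0,0,0],[0,0,-0.6,0,0,0]]]'

```text
clock: 15.85
tool_pos: [0.5057, -0.1129, 0.1159]
orientation: [-179.9, -0.0, -30.1]
force: [-0.6, -0.2, -0.2]
opening: 0.0005
gripper_force: 0.0
```

Run:
```python
from h import *
go(.5055,-.113,.112)
# feet pads now: check
p,d=snapshot("top");g=p.max(2)
for u,v in((320,265),(356,259)):
    m=(g[v-12:v+13,u-12:u+13]<60).astype(np.uint8);n,l,s,c=cv2.connectedComponentsWithStats(m)
    for i in range(1,n):
        if s[i,4]>8: print(c[i]+[u-12,v-12],s[i])
```

```text
t 15.85 [ 0.5057 -0.1129  0.1159] rpy [-1.7995e+02 -3.0000e-02 -3.0090e+01] F [-0.56 -0.21 -0.23] | shift/100mm [-0.001  0.002  0.039] turn [-0.002 -0.001 -0.003]
[314.3852459  271.45081967] [  0   9  14  16 122]
[357.03225806 264.70967742] [11  9  6 16 62]
[367.44444444 264.22222222] [23 15  2  5  9]
```

Readings at about 6 mm: left 11.6 N, the firmest, so it goes in the tray. Middle is 7.2 N and stays. Right is 4.2 N, the softest, so it goes in the dish. I start with the right foot.

>>> step_arm --steps '[[[0,0,0.1,0,0,0],[0,0,0.2,0,0,0],[0,0,0.3,0,0,0],[0,0,0.3,0,0,0],[0,0,0.3,0,0,0],[0,0,0.3,0,0,0],[0,0,0.3,0,0,0],[0,0,0.3,0,0,0],[0,0,0.3,0,0,0],[0,0,0.3,0,0,0],[0,0,0.3,0,0,0],[0,0,0.3,0,0,0]]]' --jaw 0

```text
clock: 17.1
tool_pos: [0.5058, -0.113, 0.0855]
orientation: [-180.0, -0.0, -30.1]
force: [-0.0, -0.3, 0.3]
opening: 0.0865
gripper_force: 0.0
```

```bash
python3 -c "
from h import *
go(.5055,-.113,.016);print(get_obs()['opening'])"
```

```text
t 17.1 [ 0.5058 -0.113   0.0855] rpy [-180.     -0.    -30.07] F [-0.   -0.3   0.32] | shift/100mm [-0.002  0.001  0.695] turn [-0.    -0.    -0.002]
0.08653123372269463
```

>>> step_arm --steps '[[[0,0,0.2,0,0,0],[0,0,0.4,0,0,0],[0,0,0.55,0,0,0],[0,0,0.65,0,0,0],[0,0,0.69,0,0,0],[0,0,0.69,0,0,0]]]'

```text
clock: 17.7
tool_pos: [0.5057, -0.1131, 0.0162]
orientation: [180.0, 0.0, -30.1]
force: [-0.2, -0.4, 0.6]
opening: 0.0875
gripper_force: 0.0
```

>>> step_arm --steps '[[[0,0,0,0,0,0],[0,0,0,0,0,0],[0,0,0,0,0,0],[0,0,0,0,0,0],[0,0,0,0,0,0],[0,0,0,0,0,0],[0,0,0,0,0,0],[0,0,0,0,0,0],[0,0,0,0,0,0]]]' --jaw 255

```text
clock: 18.6
tool_pos: [0.5057, -0.1131, 0.0165]
orientation: [180.0, 0.0, -30.1]
force: [0.1, -0.9, 1.9]
opening: 0.0385
gripper_force: 30.0
```

>>> step_arm --steps '[[[0,0,-0.05,0,0,0],[0,0,-0.2,0,0,0],[0,0,-0.4,0,0,0],[0,0,-0.6,0,0,0],[0,0,-0.8,0,0,0],[0,0,-0.95,0,0,0],[0,0,-1,0,0,0],[0,0,-1,0,0,0]]]'

```text
clock: 19.4
tool_pos: [0.506, -0.1129, 0.117]
orientation: [-179.9, -0.1, -30.1]
force: [0.7, 0.2, -1.6]
opening: 0.0384
gripper_force: 30.0
```

>>> step_arm --steps '[[[0,0,-0.1,0,0,0],[0,0,-0.2,0,0,0],[0,0,-0.2,0,0,0]]]'

```text
clock: 19.7
tool_pos: [0.5067, -0.1131, 0.1378]
orientation: [-180.0, -0.1, -30.1]
force: [0.4, 0.5, -0.8]
opening: 0.0379
gripper_force: 30.0
```

```bash
python3 -c "
from h import *
go(.4514,.3436,.015);print(get_obs()['opening'])"
```

```text
t 19.7 [ 0.5067 -0.1131  0.1378] rpy [-1.7995e+02 -1.0000e-01 -3.0050e+01] F [ 0.42  0.51 -0.78] | shift/100mm [-2.767 -3.675  1.226] turn [-0.002 -0.003 -0.002]
0.03793525845088871
```

>>> step_arm --steps '[[[-0.1,-0.13,0,0,0,0],[-0.27,-0.36,0,0,0,0],[-0.48,-0.64,0,0,0,0],[-0.69,-0.92,0,0,0,0]]]'

```text
clock: 20.1
tool_pos: [0.4918, 0.0021, 0.1362]
orientation: [180.0, 0.0, -30.1]
force: [1.0, -0.2, -0.9]
opening: 0.0384
gripper_force: 30.0
```

>>> step_arm --steps '[[[-0.21,-0.28,0,0,0,0],[-0.45,-0.6,0,0,0,0],[-0.69,-0.92,0,0,0,0]]]'

```text
clock: 20.4
tool_pos: [0.478, 0.1168, 0.1364]
orientation: [-180.0, 0.0, -30.1]
force: [1.3, -0.1, -1.4]
opening: 0.0384
gripper_force: 30.0
```

>>> step_arm --steps '[[[-0.23,-0.31,0,0,0,0],[-0.46,-0.62,0,0,0,0],[-0.69,-0.92,0,0,0,0]]]'

```text
clock: 20.7
tool_pos: [0.4644, 0.2312, 0.1364]
orientation: [-180.0, 0.0, -30.1]
force: [1.0, -0.2, -1.9]
opening: 0.0385
gripper_force: 30.0
```

>>> step_arm --steps '[[[-0.21,-0.28,0,0,0,0],[-0.42,-0.56,0,0,0,0],[-0.6,-0.8,0.1,0,0,0],[-0.69,-0.92,0.2,0,0,0],[-0.69,-0.92,0.4,0,0,0],[-0.69,-0.92,0.4,0,0,0]]]'

```text
clock: 21.3
tool_pos: [0.4496, 0.3422, 0.0934]
orientation: [179.7, 0.1, -30.1]
force: [-1.0, -0.4, -1.2]
opening: 0.0386
gripper_force: 30.0
```

```bash
python3 -c "
from h import *
go(.4514,.3436,.015);print(get_obs()['opening'])
p,d=snapshot('side');cv2.imwrite('pics/c4.png',cv2.resize(p[120:260,190:350],None,fx=4,fy=4,interpolation=2)[:,:,::-1])"
```

```text
t 21.3 [0.4496 0.3422 0.0934] rpy [ 1.7967e+02  7.0000e-02 -3.0070e+01] F [-0.99 -0.45 -1.18] | shift/100mm [ 0.009 -0.026  0.784] turn [ 0.011  0.002 -0.003]
0.03863973033174636
```

View pics/c4.png

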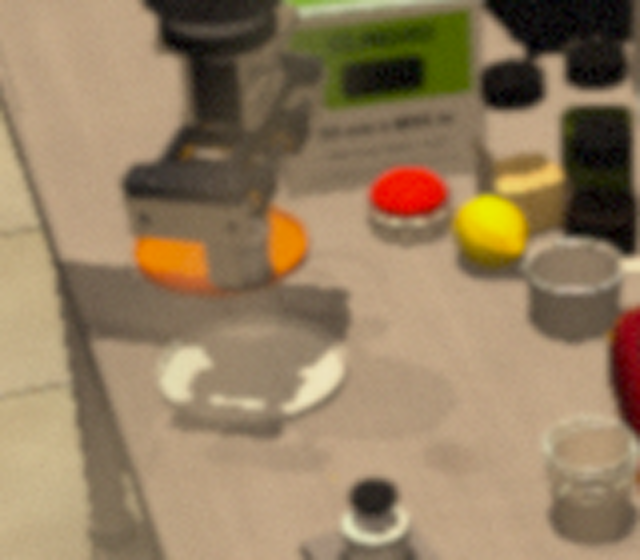

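The gripper at (235,240), still holding the foot (opening 38.6 mm), is over the white dish at (255,365). I lower it.

>>> step_arm --steps '[[[0,-0.02,0.2,0,0,0],[0,-0.02,0.4,0,0,0],[0,-0.02,0.58,0,0,0],[0,-0.02,0.7,0,0,0],[0,-0.02,0.75,0,0,0],[0,-0.02,0.75,0,0,0],[0,-0.02,0.75,0,0,0]]]'

```text
clock: 22.05
tool_pos: [0.4528, 0.3458, 0.0223]
orientation: [-179.9, -0.0, -30.1]
force: [-0.0, 1.0, -1.4]
opening: 0.0383
gripper_force: 30.0
```

>>> step_arm --steps '[[[0,0,0.015,0,0,0],[0,0,0.015,0,0,0],[0,0,0.015,0,0,0]]]'

```text
clock: 22.35
tool_pos: [0.4524, 0.3456, 0.0203]
orientation: [-180.0, -0.0, -30.1]
force: [-0.0, 0.0, -1.0]
opening: 0.0385
gripper_force: 30.0
```

>>> step_arm --steps '[[[0,0,0.02,0,0,0],[0,0,0.04,0,0,0],[0,0,0.05,0,0,0],[0,0,0.05,0,0,0],[0,0,0.05,0,0,0]]]'

```text
clock: 22.85
tool_pos: [0.4523, 0.3455, 0.0149]
orientation: [180.0, -0.0, -30.1]
force: [1.0, -0.1, -1.2]
opening: 0.0385
gripper_force: 30.0
```

>>> step_arm --steps '[[[0,0,0.01,0,0,0],[0,0,0.01,0,0,0],[0,0,0.01,0,0,0]]]'

```text
clock: 23.15
tool_pos: [0.4523, 0.3454, 0.0139]
orientation: [180.0, -0.0, -30.1]
force: [-0.1, 0.5, -2.4]
opening: 0.0383
gripper_force: 30.0
```

>>> step_arm --steps '[[[0,0,0.007,0,0,0],[0,0,0.007,0,0,0],[0,0,0.007,0,0,0]]]'

```text
clock: 23.45
tool_pos: [0.4524, 0.3455, 0.0135]
orientation: [-180.0, -0.0, -30.1]
force: [-0.8, -0.3, 1.8]
opening: 0.0383
gripper_force: 30.0
```

Contact with the dish floor (force went from −1.2 to +1.8 N). I release partly, let it settle, and go up.

>>> step_arm --steps '[[[0,0,0,0,0,0],[0,0,0,0,0,0],[0,0,0,0,0,0],[0,0,0,0,0,0],[0,0,0,0,0,0]]]' --jaw 60

```text
clock: 23.95
tool_pos: [0.4523, 0.3454, 0.0132]
orientation: [180.0, 0.0, -30.1]
force: [-0.3, 0.3, -0.5]
opening: 0.0661
gripper_force: 0.0
```

>>> step_arm --steps '[[[0,0,-0.05,0,0,0],[0,0,-0.2,0,0,0],[0,0,-0.5,0,0,0],[0,0,-0.8,0,0,0],[0,0,-1,0,0,0],[0,0,-1,0,0,0]]]'

```text
clock: 24.55
tool_pos: [0.4537, 0.347, 0.117]
orientation: [-179.7, -0.1, -30.0]
force: [0.9, 0.4, 0.0]
opening: 0.0672
gripper_force: 0.0
```

```bash
python3 -c "
from h import *
go(.4745,.103,.085);print(get_obs()['opening'])"
```

```text
t 24.55 [0.4537 0.347  0.117 ] rpy [-1.7966e+02 -6.0000e-02 -3.0030e+01] F [0.92 0.44 0.03] | shift/100mm [1.401 2.01  0.31 ] turn [-0.012 -0.002 -0.001]
0.06718220816466366
```

>>> step_arm --steps '[[[0.2,0.29,0,0,0,0],[0.43,0.62,0,0,0,0],[0.67,0.95,0,0,0,0]]]' --jaw 0

```text
clock: 24.85
tool_pos: [0.4622, 0.2284, 0.1129]
orientation: [180.0, 0.0, -30.0]
force: [0.8, -0.6, 0.2]
opening: 0.0844
gripper_force: 0.0
```

>>> step_arm --steps '[[[0.24,0.34,0,0,0,0],[0.45,0.65,0,0,0,0],[0.66,0.95,0,0,0,0],[0.72,1,0,0,0,0],[0.72,1,0.2,0,0,0],[0.72,1,0.27,0,0,0],[0.72,1,0.27,0,0,0],[0.72,1,0.27,0,0,0]]]'

```text
clock: 25.65
tool_pos: [0.4749, 0.1075, 0.0863]
orientation: [180.0, 0.0, -30.0]
force: [-0.6, 0.3, 0.8]
opening: 0.0874
gripper_force: 0.0
```

```bash
python3 -c "
from h import *
go(.4745,.103,.016);print(get_obs()['opening'])
p,d=snapshot('side');cv2.imwrite('pics/c5.png',cv2.resize(p[150:310,200:360],None,fx=3.7,fy=3.7,interpolation=2)[:,:,::-1])"
```

```text
t 25.65 [0.4749 0.1075 0.0863] rpy [ 1.7997e+02  1.0000e-02 -3.0020e+01] F [-0.65  0.31  0.83] | shift/100mm [0.019 0.041 0.703] turn [ 0.001  0.    -0.001]
0.08735681928241597
```

View pics/c5.png

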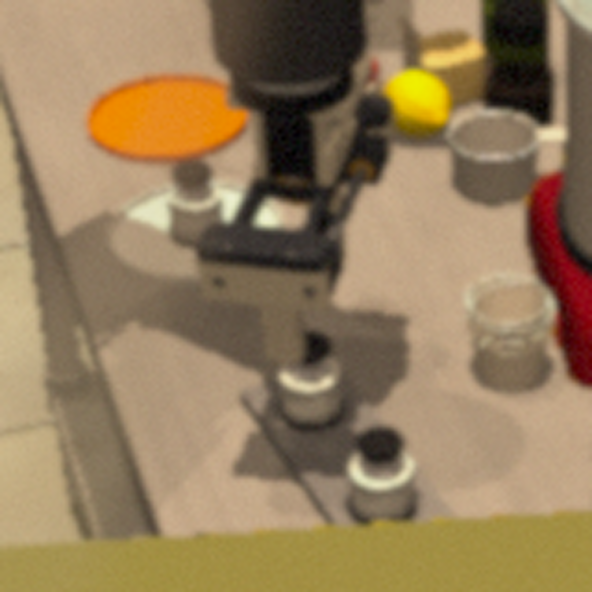

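The right foot stands upright in the white dish at (192,200). The left foot at (312,380) is under the open gripper, and the middle foot at (380,475) is undisturbed. I grasp the left foot.

>>> step_arm --steps '[[[0.02,0.04,0,0,0,0],[0.02,0.04,0.2,0,0,0],[0.02,0.04,0.4,0,0,0],[0.02,0.04,0.6,0,0,0],[0.02,0.04,0.69,0,0,0],[0.02,0.04,0.69,0,0,0],[0.02,0.04,0.69,0,0,0]]]'

```text
clock: 26.4
tool_pos: [0.475, 0.1028, 0.0179]
orientation: [-180.0, -0.0, -30.0]
force: [0.7, -0.0, 0.2]
opening: 0.0876
gripper_force: 0.0
```

>>> step_arm --steps '[[[0,0,0,0,0,0],[0,0,0,0,0,0],[0,0,0,0,0,0],[0,0,0,0,0,0],[0,0,0,0,0,0],[0,0,0,0,0,0],[0,0,0,0,0,0],[0,0,0,0,0,0],[0,0,0,0,0,0]]]' --jaw 255

```text
clock: 27.3
tool_pos: [0.4747, 0.1026, 0.0173]
orientation: [-180.0, -0.0, -30.1]
force: [1.1, -0.9, -0.2]
opening: 0.0382
gripper_force: 30.0
```

>>> step_arm --steps '[[[0,0,-0.05,0,0,0],[0,0,-0.2,0,0,0],[0,0,-0.4,0,0,0],[0,0,-0.6,0,0,0],[0,0,-0.8,0,0,0],[0,0,-0.95,0,0,0],[0,0,-1,0,0,0],[0,0,-1,0,0,0]]]'

```text
clock: 28.1
tool_pos: [0.4747, 0.1027, 0.1177]
orientation: [-179.9, -0.0, -30.1]
force: [-0.9, -0.4, -2.4]
opening: 0.0384
gripper_force: 30.0
```

>>> step_arm --steps '[[[0,0,-0.1,0,0,0],[0,0,-0.2,0,0,0],[0,0,-0.2,0,0,0]]]'

```text
clock: 28.4
tool_pos: [0.4754, 0.103, 0.1385]
orientation: [-179.9, -0.1, -30.0]
force: [0.6, -0.3, -1.8]
opening: 0.0385
gripper_force: 30.0
```

```bash
python3 -c "
from h import *
go(.4953,-.2967,.0135);print(get_obs()['opening'])"
```

```text
t 28.4 [0.4754 0.103  0.1385] rpy [-1.7992e+02 -6.0000e-02 -3.0050e+01] F [ 0.64 -0.29 -1.81] | shift/100mm [2.172 3.362 1.248] turn [-0.003 -0.002 -0.002]
0.03846040863309706
```

>>> step_arm --steps '[[[0.09,0.14,0,0,0,0],[0.22,0.34,0,0,0,0],[0.38,0.59,0,0,0,0],[0.543,0.84,0,0,0,0]]]'

```text
clock: 28.8
tool_pos: [0.4793, 0.0019, 0.1371]
orientation: [180.0, 0.0, -30.0]
force: [-0.0, -0.0, -1.5]
opening: 0.0384
gripper_force: 30.0
```

>>> step_arm --steps '[[[0.18,0.28,0,0,0,0],[0.36,0.56,0,0,0,0],[0.543,0.84,0,0,0,0]]]'

```text
clock: 29.1
tool_pos: [0.4842, -0.0985, 0.1371]
orientation: [180.0, 0.0, -30.1]
force: [0.3, 1.0, -2.2]
opening: 0.0389
gripper_force: 30.0
```

>>> step_arm --steps '[[[0.18,0.28,0,0,0,0],[0.36,0.56,0,0,0,0],[0.543,0.84,0,0,0,0]]]'

```text
clock: 29.4
tool_pos: [0.4891, -0.1985, 0.137]
orientation: [180.0, 0.0, -30.1]
force: [0.3, -0.6, -1.4]
opening: 0.0384
gripper_force: 30.0
```

>>> step_arm --steps '[[[0.17,0.26,0,0,0,0],[0.34,0.52,0,0,0,0],[0.48,0.74,0.1,0,0,0],[0.543,0.84,0.2,0,0,0],[0.543,0.84,0.4,0,0,0],[0.543,0.84,0.4,0,0,0],[0.543,0.84,0.4,0,0,0]]]'

```text
clock: 30.1
tool_pos: [0.4939, -0.2967, 0.0969]
orientation: [180.0, 0.1, -30.0]
force: [0.2, 0.3, -2.2]
opening: 0.0384
gripper_force: 30.0
```

```bash
python3 -c "
from h import *
go(.4953,-.2967,.0155);print(get_obs()['opening'])
p,d=snapshot('side');cv2.imwrite('pics/c6.png',cv2.resize(p[180:430,220:480],None,fx=2.2,fy=2.2,interpolation=2)[:,:,::-1])"
```

```text
t 30.1 [ 0.4939 -0.2967  0.0969] rpy [ 1.7996e+02  9.0000e-02 -3.0050e+01] F [ 0.15  0.32 -2.19] | shift/100mm [ 0.014 -0.007  0.814] turn [ 0.001  0.003 -0.002]
0.03842538613343038
```

View pics/c6.png

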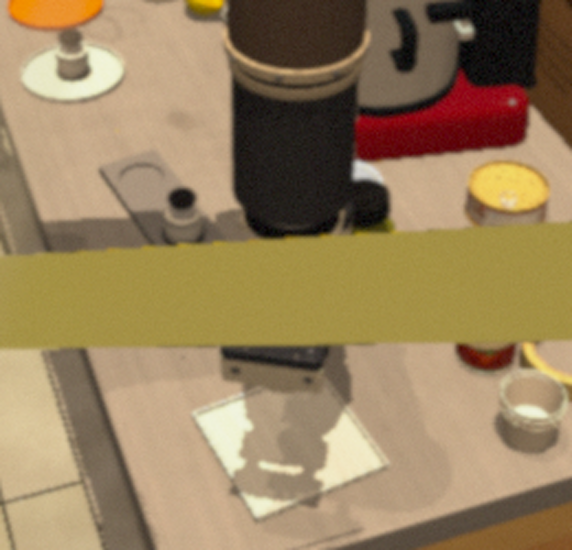

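The softest foot is upright in the dish at (72,60). The gripper is over the tray at (290,440), so I lower it.

>>> step_arm --steps '[[[0,0,0.2,0,0,0],[0,0,0.4,0,0,0],[0,0,0.6,0,0,0],[0,0,0.72,0,0,0],[0,0,0.78,0,0,0],[0,0,0.78,0,0,0],[0,0,0.78,0,0,0]]]'

```text
clock: 30.85
tool_pos: [0.495, -0.2971, 0.0201]
orientation: [-180.0, -0.1, -30.0]
force: [-0.4, 0.7, -1.9]
opening: 0.0384
gripper_force: 30.0
```

>>> step_arm --steps '[[[0,0,0.01,0,0,0],[0,0,0.015,0,0,0],[0,0,0.015,0,0,0]]]'

```text
clock: 31.15
tool_pos: [0.4944, -0.2971, 0.0181]
orientation: [-180.0, -0.0, -30.1]
force: [-0.3, 0.5, -2.2]
opening: 0.0385
gripper_force: 30.0
```

>>> step_arm --steps '[[[0,0,0.01,0,0,0],[0,0,0.01,0,0,0],[0,0,0.01,0,0,0]]]'

```text
clock: 31.45
tool_pos: [0.4942, -0.297, 0.0167]
orientation: [180.0, 0.0, -30.1]
force: [-0.1, -0.8, -1.2]
opening: 0.0381
gripper_force: 30.0
```

>>> step_arm --steps '[[[0,0,0.012,0,0,0],[0,0,0.012,0,0,0],[0,0,0.012,0,0,0]]]'

```text
clock: 31.75
tool_pos: [0.4942, -0.297, 0.0155]
orientation: [180.0, 0.0, -30.1]
force: [0.4, 0.1, -1.6]
opening: 0.0379
gripper_force: 30.0
```

>>> step_arm --steps '[[[0,0,0.007,0,0,0],[0,0,0.007,0,0,0],[0,0,0.007,0,0,0]]]'

```text
clock: 32.05
tool_pos: [0.4943, -0.297, 0.0149]
orientation: [180.0, -0.0, -30.1]
force: [0.2, -0.7, -1.2]
opening: 0.0385
gripper_force: 30.0
```

>>> step_arm --steps '[[[0,0,0.007,0,0,0],[0,0,0.007,0,0,0],[0,0,0.007,0,0,0]]]'

```text
clock: 32.35
tool_pos: [0.4943, -0.2971, 0.0143]
orientation: [-180.0, -0.0, -30.1]
force: [-0.2, 0.4, 0.7]
opening: 0.0385
gripper_force: 30.0
```

Contact with the tray floor. I release and go up.

>>> step_arm --steps '[[[0,0,0,0,0,0],[0,0,0,0,0,0],[0,0,0,0,0,0],[0,0,0,0,0,0],[0,0,0,0,0,0],[0,0,0,0,0,0]]]' --jaw 60

```text
clock: 32.95
tool_pos: [0.4942, -0.297, 0.0141]
orientation: [180.0, -0.0, -30.1]
force: [0.2, -0.2, 0.6]
opening: 0.0667
gripper_force: 0.0
```

>>> step_arm --steps '[[[0,0,-0.05,0,0,0],[0,0,-0.2,0,0,0],[0,0,-0.5,0,0,0],[0,0,-0.8,0,0,0],[0,0,-1,0,0,0],[0,0,-1,0,0,0]]]'

```text
clock: 33.55
tool_pos: [0.4962, -0.2977, 0.118]
orientation: [-179.9, -0.3, -30.0]
force: [-0.1, 0.6, 1.4]
opening: 0.0671
gripper_force: 0.0
```

>>> step_arm --steps '[[[0,0,-0.4,0,0,0],[0,0,-0.8,0,0,0],[0,0,-1,0,0,0],[0,0,-1,0,0,0],[0,0,-1,0,0,0],[0,0,-1,0,0,0]]]'

```text
clock: 34.15
tool_pos: [0.4935, -0.2967, 0.2128]
orientation: [180.0, 0.1, -30.1]
force: [-0.1, -0.2, -0.6]
opening: 0.0669
gripper_force: 0.0
```

```bash
python3 -c "
from h import *
print(get_obs()['clock'],get_obs()['tool_pos'])
p,d=snapshot('side');q,d=snapshot('top')
a=cv2.resize(p[160:430,200:470],(400,400));b=cv2.resize(q[160:310,210:490],(400,214))
b=np.vstack([b,np.zeros((186,400,3),np.uint8)])
cv2.imwrite('pics/c7.png',np.hstack([a,b])[:,:,::-1])"
```

```text
34.15 [ 0.49348076 -0.29669537  0.21282338]
```

View pics/c7.png

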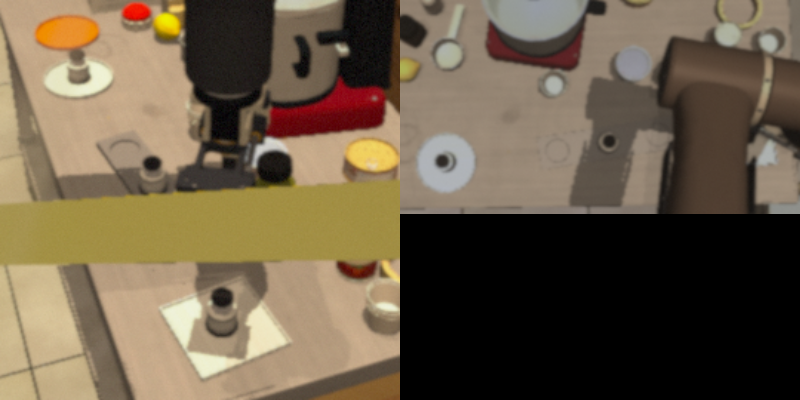

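The picture shows one foot upright in the dish (78,68), one in the tray (222,310), and the middle one still in the rack (152,170). Nothing else has been disturbed, so I hand it in.

```bash
python3 -c "
from plant import *
print(close_job())"
```

```text
the job is handed in; nothing more can be done
None
```

I handed the job in at about 34 s of the 72 s allowed (no verdict came back): left foot the firmest (11.6 N), in the square tray; right foot the softest (4.2 N), in the round dish; middle foot (7.2 N) left in the rack; the last pictures showed all three upright and nothing else visibly moved.

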